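# Hang up the setting plate and hold a throttle body over the flange scanner

## Task

The steel setting plate is lying on the flange scanner: take it off and hang it by its eye on the red post of the round stand, lying flat on the stand's foot, and let go of it. Then pick up the throttle body, carry it over the blue divider, and finish while still holding it still and level, flange down, centred about 1 cm above the scanner's glass with its flange square to the orange outline (either way round), never touching the scanner with it. Neither part may touch the divider, and everything else on the bench stays where it is.

Things in the scene. Friction and masses are not known exactly. Their poses are not given: they have to be found in the camera images.
- setting_plate: Loose flat steel bar, 130 x 45 x 8 mm (x, y, z), about 0.3 kg, that starts lying on the scanner's glass. Origin: centre of its underside; z up. A through eye of 24 mm diameter is near its +x end; a yellow upright grip block, 40 mm (x) by 16 mm (y), rises 34 mm above the bar (8 to 42 mm above the underside). Pinch the block across its y faces.
- plate_eye (a point): Centre of the setting plate's eye, at the underside: 47 mm along the plate's +x from its origin.
- plate_grip (a point): Centre of the yellow grip block, 12 mm along -x from the plate's origin and 25 mm above its underside.
- post_stand: Fixed stand: dark round foot of 116 mm diameter, 20 mm high, with an upright red post of 14 mm diameter, 40 mm above the foot (top at 60 mm, the last 5 mm tapered). Origin: centre of its underside. The plate may lie on it in any yaw.
- post_foot (a point): Where the red post's axis meets the top of the stand's foot, 20 mm above the bench; the hung plate's eye ends here.
- throttle: Loose throttle body, about 0.45 kg. Origin: centre of the flange's underside; z up. Aluminium flange 90 (x) by 70 (y) by 10 mm; centred on it a barrel of 56 mm diameter, 10 to 70 mm high (brass disc inside). Black actuator at +y (to 48 mm from the axis, 36 mm wide, 12 to 42 mm high), grey plug at -y (to 38 mm, 22 mm wide, 12 to 28 mm high). Grip the barrel outside at its +x and -x sides.
- scanner: Fixed blue flange scanner, 150 (x) by 130 (y) by 70 mm high. Origin: centre of its underside. Its flat top carries a black glass window bordered by an orange outline 104 (x) by 84 (y) mm, centred.
- scanner_glass (a point): Centre of the scanner's glass window, on its top face 70 mm above the bench; axes as the scanner's.
- divider: Fixed blue upright rail with punched holes, 400 mm long (x), 12 mm thick (y), 90 mm high, two feet 30 x 50 x 4 mm. It stands between the scanner and the throttle body. Origin: centre of its underside.
- carton: Loose cardboard carton, 70 x 60 x 80 mm high, stays in place. Origin: centre of its underside.
- tin: Loose tall red tin with a white band, 52 mm diameter, 150 mm high, stays in place. Origin: centre of its underside.
- pulley: Loose dark steel grooved pulley lying flat, 90 mm diameter, 32 mm high, stays in place. Origin: centre of its underside.
- blower_wheel: Loose grey finned blower wheel, 116 mm diameter, 62 mm high, stays in place. Origin: centre of its underside.
- jar: Loose amber jar, 60 mm diameter, 80 mm high, stays in place. Origin: centre of its underside.
- bearing: Loose steel bearing ring lying flat, 52 mm diameter, 16 mm high, stays in place. Origin: centre of its underside.
- wrench: Loose steel wrench lying along its x axis, about 170 mm long, stays in place. Origin: under its middle.
Not all that is in view belongs to the job. What is shaped like the post_stand but purple is not meant. What is shaped like the throttle but pink is not meant.

How it is judged:
On the way, in this order (a step that is already met when the one before it is completed fails the run):
1. the setting plate hangs by its eye on the post, flat on the stand's foot, let go (horizontal distance between plate_eye and post_foot below 0.0085 m and z of plate_eye in the frame of post_foot below 0.006 m and angle between setting_plate's own z axis and vertical below 0.1 rad and contact force between setting_plate and the fingers below 0.2 N), for 0.3 s.
2. the throttle body passes over the divider, above its top edge (y of throttle in the frame of divider between -0.06 and 0.06 m and x of throttle in the frame of divider between -0.2 and 0.2 m and z of throttle in the frame of divider above 0.09 m), for 0.02 s.
At the end, for the whole second after the job is handed in: Throttle body held by the fingers, still, level within 0.1 rad, centred within 8 mm, 3 to 20 mm over the glass, x axes within 0.13 rad (either way), not touching the scanner; setting plate let go, flat, eye within 8.5 mm of the post axis and under 6 mm above the foot (all of step 1 and horizontal distance between throttle and scanner_glass below 0.008 m and z of throttle in the frame of scanner_glass between 0.003 and 0.02 m and angle between throttle's own z axis and vertical below 0.1 rad and angle between the x axis of throttle and the x axis of scanner, either way round below 0.13 rad and contact force between throttle and the fingers above 1 N and contact force between throttle and scanner below 0.1 N and linear speed of each of throttle, setting_plate below 0.02 m/s and angular speed of throttle below 0.2 rad/s); the arm keeps its last pose, push and grip.
It fails at once if the throttle body touches the scanner (contact force between throttle and scanner above 0.5 N).
It fails at once if the throttle body or the setting plate touches the divider (contact force between any of throttle, setting_plate and divider above 0.5 N).
It fails at once if a bystander (carton, tin, pulley, wheel, jar, bearing or wrench) is moved by more than 20 mm (distance of any of carton, tin, pulley, blower_wheel, jar, bearing, wrench from where it was at the start of the episode above 0.02 m).
It also fails if it takes over 64 s, if anything falls off the work surface, if the arm or the gripper's body presses on something with over 40 N, if the wrist force passes 120 N, or if a joint passes its speed limit or range.

## Robot

A 6-joint arm with a two-finger parallel gripper is mounted at the origin on the work surface. World frame = base frame: x ahead of the robot, y to its left, z up, the work surface at z = 0. Lengths are in m, angles in rad, forces in N, time in s.
With the tool pointing down it reaches from about 0.425 to 0.95 m from the base axis. Payload 14.7 kg.
Tool frame: the origin (TCP) lies midway between the tips of the shut fingers; the grasp point (between the pads) lies 19 mm behind it; z points along the fingers, x is the direction in which the jaws open and shut, and the axes are right-handed (so a half turn about z gives the same grasp; the last joint's range is limited). The gripper opens to 85 mm and grips with 20 to 120 N. Pads are 22 mm wide; open, the fingers measure 114 mm over their backs; the gripper's body (76 mm by 85 mm) begins 54 mm behind the grasp point. The pads swing forward as they close: fully open they stand 13 mm farther back than shut.
Start: joints at [-1.19, 0.48, 1.596, -0, 1.065, -0.047], TCP at [0.27, -0.591, 0.231] pointing down, gripper open.
Joint ranges: [-2.75, 2.75], [-0.82, 2.05], [0.23, 2.67], [-1.56, 4.7], [0.09, 2.69], [-2.92, 2.92]. Speed limits (rad/s): [1.89, 1.89, 2.39, 3.01, 3.01, 3.01].

## Interface

Orientations are given as a unit quaternion [w, x, y, z].
In Python, from workcell import bot gives the robot as it stands. The module is installed in compiled form; this text tells all that it offers.
- The arm moves only by the tool servo_tool, never from a script. Its argument "series" is a list of rows, each a list of 3 entries, a list of its own where there are three numbers: the shift along the tool's x, y, z in cm, then the turn, a rotation vector about the tool's x, y, z in rad, then the gripper command: -1 is fully open, 1 is shut, values between are in proportion. A call has 1 to 5 rows; each row is the pose to reach, as a shift and turn from the pose measured when the call began, along the tool's axes at that moment; what a row does not reach only later rows make up. A row lasts 1/10 s, in which the tool goes at most 50 mm and 8.59 degrees, less where a joint would pass 70% of its speed; a pose out of reach is approached as far as the arm can. A call with a gripper value outside its range is refused whole. The fingers move at their own pace and stop on an object; "force" is the grip in N (left out, the last holds). Time passes only in rows, so rows that repeat a pose let the fingers close. It gives the time, the measured TCP pose, the force and the opening at its end, in the units of the state.
- bot.observe(): the state, without advancing time (a new reading comes with each control period).
- bot.get_image(name): name is "scene" or "top" or "wrist"; returns the picture (400x640x3 uint8, red, green, blue); there is no depth.
- bot.camera_info(name): a dict with "vertical_fov" (degrees; the focal length in pixels is half the picture's height over the tangent of half this angle, whatever the lens; pixels are square), "cx", "cy" (the principal point, pixels), "view" (4x4, takes a point from world to camera coordinates). Camera axes: x right, y down, z forward; pixel columns grow to the right and rows downward; lengths in m; the calibration is good to about 2 mm. A picture is of the moment at which its call begins: read the wrist's pose just before it. camera_info takes no time and is no camera call; for the wrist camera it gives the pose at the moment of the call.
- bot.hand_in(): hands the job in, once; it reports no verdict.
The state is a dict: "time_s": time; "qpos": joint angles; "joint_vel": joint speeds; "effort": joint torques, N m; "eef_pos": TCP position; "tcp_rot": TCP orientation; "force": force on the tool from outside, world axes, zero at the start; "torque": the same for the moment, N m; "finger_gap": finger opening in m.
Only numpy, scipy, OpenCV 4.12 (cv2) and the standard library are available. Lean on these libraries where they do the work, as an engineer would, in place of code of your own. Each camera call takes 0.05 s, during which the arm holds its last target.

## Working session

There is one attempt and no reset: what is moved stays moved. The work goes in short steps, Python scripts to look and compute and a tool call to move; the robot and the scene stay as the last step left them, time stands still between calls to the robot, and variables do not carry over. Pictures are saved under pics/ and viewed, and the job is handed in when it is done.

Besides the shell and the picture viewer there is one more tool, called after "Call:" as name(argument=value, ...) on one line, values as JSON. servo_tool: Moves the arm, as the interface text tells. Its arguments: {"type":"object","properties":{"series":{"type":"array"},"force":{"type":"number"}},"required":["series"]}

```bash
mkdir -p pics; cat > h.py <<'E'
import numpy as np, cv2
from workcell import bot
def snap(n,fn):
    ci=bot.camera_info(n); im=bot.get_image(n)
    cv2.imwrite('pics/'+fn,im[:,:,::-1]); np.savez('pics/'+fn+'.npz',im=im,view=ci['view'],fov=ci['vertical_fov'],c=[ci['cx'],ci['cy']])
    return im,ci
class Cam:
    def __init__(s,fn):
        d=np.load('pics/'+fn+'.npz'); s.im=d['im']; s.V=d['view']; s.f=200/np.tan(np.radians(d['fov'])/2); s.c=d['c']
        s.R=s.V[:3,:3]; s.o=-s.R.T@s.V[:3,3]
    def ray(s,u,v):
        d=s.R.T@np.array([(u-s.c[0])/s.f,(v-s.c[1])/s.f,1]); return s.o,d
    def at(s,u,v,z):
        o,d=s.ray(u,v); return o+d*(z-o[2])/d[2]
    def pr(s,p):
        q=s.R@np.array(p)+s.V[:3,3]; return s.f*q[:2]/q[2]+s.c
E
python3 - <<'E'
from h import *
print(bot.observe())
for n in ['scene','top','wrist']:
    snap(n,n+'0.png'); c=Cam(n+'0.png'); print(n,bot.camera_info(n)['vertical_fov'],c.c,c.o.round(3),c.R.round(3).tolist())
E
```

```text
{'time_s': 0.0, 'qpos': array([-1.18961580e+00,  4.80864700e-01,  1.59688447e+00,  3.14688635e-05,
        1.06513197e+00, -4.66317875e-02]), 'joint_vel': array([-0.00053923,  0.00050872,  0.00132033,  0.00049028,  0.00118904,
       -0.00045597]), 'effort': array([-6.81084552e-03, -9.50662279e+01, -4.30181944e+01, -4.71072890e-04,
        1.21980850e-02, -6.23653960e-06]), 'eef_pos': array([ 0.26952057, -0.59101083,  0.23064713]), 'tcp_rot': array([-3.84558940e-04,  8.41090602e-01, -5.40893876e-01, -5.17064399e-04]), 'force': array([-0.00949027,  0.74097667, -0.22941345]), 'torque': array([ 0.06962001,  0.02580082, -0.01173675]), 'finger_gap': 0.08543951551953759}
scene 51.51055961130968 [320.02412866 198.33974493] [1.316 0.065 1.076] [[-0.111, 0.994, 0.014], [0.758, 0.094, -0.646], [-0.643, -0.061, -0.763]]
top 54.843463926948125 [315.95774934 200.3528337 ] [ 0.419 -0.002  1.157] [[-0.028, -1.0, -0.005], [-0.994, 0.028, -0.103], [0.103, 0.003, -0.995]]
wrist 65.9824624883324 [330.45777342 200.29339132] [ 0.343 -0.559  0.373] [[0.414, -0.91, -0.001], [-0.866, -0.394, 0.308], [-0.281, -0.127, -0.951]]
```

View pics/scene0.png

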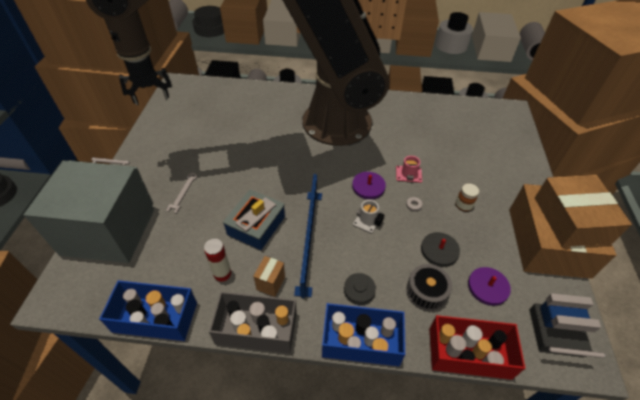

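View pics/top0.png

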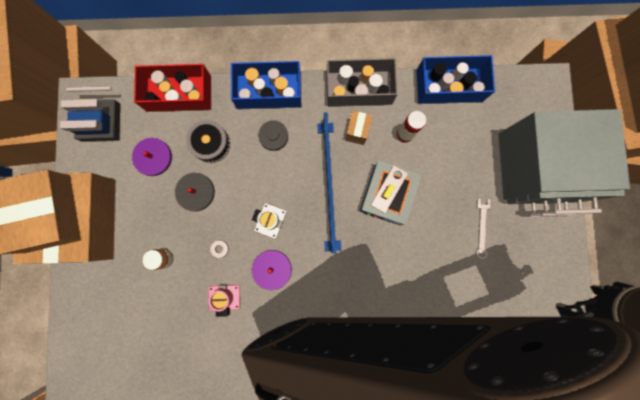

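View pics/wrist0.png

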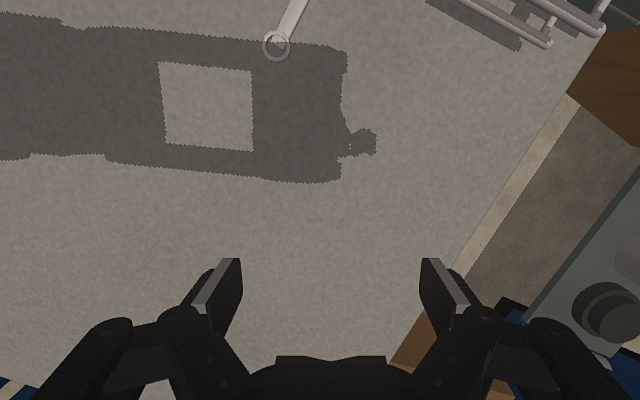

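The top view shows the scanner with the plate at about (390,193), its eye near (398,174), and the divider at (329,185). The throttle is at (268,220) and the dark stand with the red post at (194,191). Next I'll measure these from enlarged crops.

```bash
python3 - <<'E'
from h import *
c=Cam('top0.png'); im=c.im[:,:,::-1]
a=cv2.resize(im[150:235,350:430],None,fx=5,fy=5,interpolation=cv2.INTER_CUBIC)
b=cv2.resize(im[160:245,230:310],None,fx=5,fy=5,interpolation=cv2.INTER_CUBIC)
cv2.imwrite('pics/crop_top.png',np.hstack([a,b[:a.shape[0]]])[:600,:800])
c=Cam('scene0.png'); im=c.im[:,:,::-1]
a=cv2.resize(im[185:255,215:295],None,fx=5,fy=5,interpolation=cv2.INTER_CUBIC)
b=cv2.resize(im[190:260,345:425],None,fx=5,fy=5,interpolation=cv2.INTER_CUBIC)
cv2.imwrite('pics/crop_sc.png',np.hstack([a,b]))
def blobs(c,m,name,mn=8):
    n,l,s,ce=cv2.connectedComponentsWithStats(m.astype(np.uint8))
    for i in range(1,n):
        if s[i,4]>=mn: print(name,s[i],ce[i].round(1))
for n in ['top0.png','scene0.png']:
    c=Cam(n); h=cv2.cvtColor(c.im,cv2.COLOR_RGB2HSV); H,S,V=h[...,0],h[...,1],h[...,2]
    blobs(c,((H<6)|(H>174))&(S>140)&(V>80),n+' red')
    blobs(c,(H>22)&(H<34)&(S>150)&(V>100),n+' yel')
E
```

```text
top0.png red [ 134   64   77   47 1346] [171.   85.8]
top0.png red [406 120  14  13  35] [412.3 128. ]
top0.png red [144 152   7   5  20] [147.  154.2]
top0.png red [187 188   9   5  29] [190.7 190.2]
top0.png red [268 269   4   4  12] [269.8 270.4]
top0.png yel [384 185  10  13  62] [387.9 191.1]
scene0.png red [442 239   4   4  14] [443.5 240.3]
scene0.png red [206 253  13   4  22] [212. 255.]
scene0.png red [ 435  315   90   61 1066] [477.4 345.4]
scene0.png red [465 324   7   6  10] [467.4 325.8]
scene0.png red [473 324  16  16  42] [482.8 333.2]
scene0.png red [455 329   8   7  23] [458.4 333. ]
scene0.png red [465 348   8   2  10] [469.1 348.3]
```

View pics/crop_top.png

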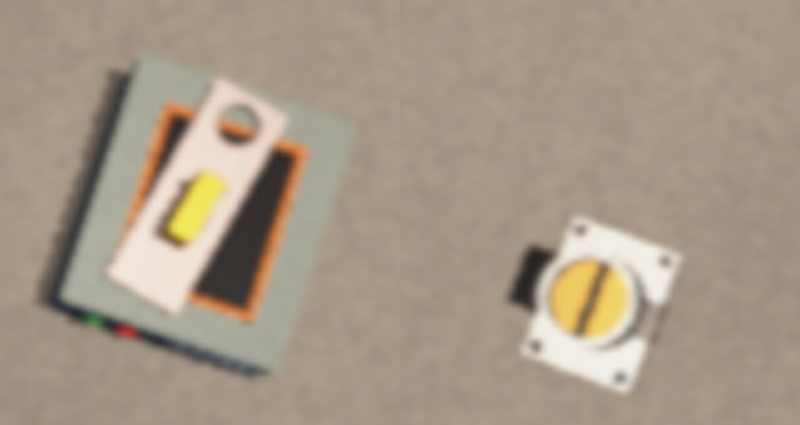

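View pics/crop_sc.png

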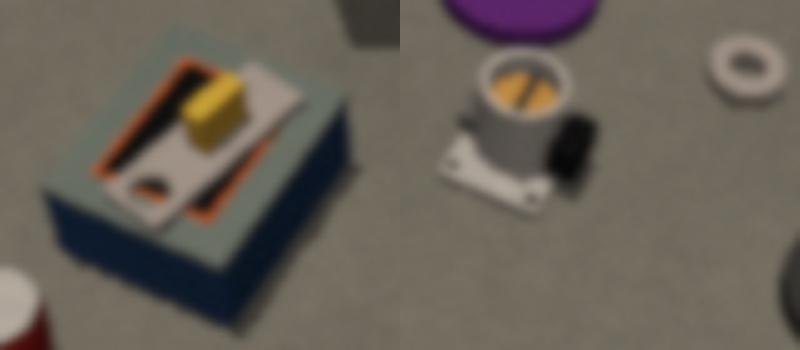

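```bash
python3 - <<'E'
from h import *
c=Cam('top0.png')
L=lambda x,y:(350+(x+.5)/5-.5,150+(y+.5)/5-.5)
Rr=lambda x,y:(230+(x-400+.5)/5-.5,160+(y+.5)/5-.5)
def ang(d): return np.degrees(np.arctan2(d[1],d[0])).round(1)
P=[c.at(*L(*p),.078)[:2] for p in [(215,78),(288,115),(178,313),(106,270)]]
print('plate c',np.mean(P,0),ang(P[0]-P[3]),ang(P[1]-P[2]),np.linalg.norm(P[0]-P[3]),np.linalg.norm(P[0]-P[1]))
print('eye',c.at(*L(239,124),.076))
print('grip top',c.at(*L(203,202),.112)) 
O=[c.at(*L(*p),.07)[:2] for p in [(167,105),(305,150),(250,320)]]
print('scan c',(O[0]+O[2])/2,ang(O[1]-O[2]),ang(O[0]-O[1]),np.linalg.norm(O[1]-O[2]),np.linalg.norm(O[0]-O[1]))
S=[c.at(*L(*p),.07)[:2] for p in [(140,57),(357,122),(272,375),(58,303)]]
print('scan body',np.mean(S,0),ang(S[1]-S[2]),ang(S[0]-S[3]),ang(S[0]-S[1]))
T=[c.at(*Rr(*p),.01)[:2] for p in [(578,215),(682,257),(628,392),(522,350)]]
print('thr c',np.mean(T,0),ang(T[1]-T[2]),ang(T[0]-T[3]),ang(T[0]-T[1]),np.linalg.norm(T[1]-T[2]),np.linalg.norm(T[0]-T[1]))
print('thr top',c.at(*Rr(593,299),.07))
# stand foot circle
im=c.im; 
m=(im.max(2)<85).astype(np.uint8); n,l,s,ce=cv2.connectedComponentsWithStats(m)
for i in range(n):
    if 500<s[i,4]<2500: print(s[i],ce[i])
s=Cam('scene0.png')
print('stand topview foot', c.at(194.5,191.5,.02), 'post', c.at(187.5,190.2,.06), c.at(195,190.5,.02))
print('post scene', s.at(443.5,239,.06), s.at(443.5,240.3,.052))
for (u,v) in [(326,115),(333,247)]: print('div',c.at(u,v,.09))
for n,u,v,z in [('tin',415,122,.15),('carton',359,125,.08),('pulley',273,135,.03),('wheel',208,141,.06),('jar',155,260,.08),('bearing',219,249,.016),('purp',270,270,.06),('pinkthr',222,298,.05)]: print(n,c.at(u,v,z)[:2].round(3))
E
```

```text
plate c [ 0.55860026 -0.20598628] -31.7 -31.4 0.12647840889950573 0.04608821520542339
eye [ 0.59789795 -0.23202691  0.076     ]
grip top [ 0.54941555 -0.20261665  0.112     ]
scan c [ 0.54893822 -0.21339472] -20.6 70.0 0.1025682110214388 0.08227836914864235
scan body [ 0.54811042 -0.21252516] -21.3 -20.6 71.3
thr c [0.48153084 0.13919207] -22.9 -23.4 66.4 0.0861215229550919 0.06736354109511355
thr top [0.48079017 0.13715693 0.07      ]
[ 616    8   24  124 1611] [631.44009932  57.55617629]
[  78   28   38   49 1129] [93.59521701 58.21789194]
[ 426   57   67   34 1050] [459.6047619   69.14857143]
[329  60  67  34 790] [370.44936709  70.69493671]
[415  61  77  43 849] [442.97290931  92.62426384]
[233  63  64  34 577] [260.72963605  70.61005199]
[137  66  63  34 809] [161.68850433  78.09517923]
[139  69  71  42 656] [182.99390244 101.37347561]
[327  95  69  11 618] [360.27993528 100.11488673]
[233  98  68  11 574] [267.13414634 103.12020906]
[  68  100   52   41 1172] [101.63993174 123.49317406]
[191 124  30  31 652] [205.5398773  138.97239264]
[   0  142   55   36 1179] [ 24.66157761 155.24257846]
[  40  171   40   77 1348] [ 63.77002967 207.92507418]
[  90  174   25   87 1869] [101.69127876 217.94489032]
stand topview foot [0.57284541 0.36185745 0.02      ] post [0.5717623  0.36922775 0.06      ] [0.57580648 0.3603807  0.02      ]
post scene [0.57247753 0.36678822 0.06      ] [0.57141548 0.3687849  0.052     ]
div [ 0.77242789 -0.03445156  0.09      ]
div [ 0.39883194 -0.04241268  0.09      ]
tin [ 0.726 -0.27 ]
carton [ 0.744 -0.128]
pulley [0.735 0.124]
wheel [0.715 0.31 ]
jar [0.376 0.451]
bearing [0.401 0.29 ]
purp [0.339 0.135]
pinkthr [0.264 0.273]
```

```bash
cat >> h.py <<'E'
from scipy.spatial.transform import Rotation as Ro
def toolR():
    o=bot.observe(); q=o['tcp_rot']; return o,Ro.from_quat([q[1],q[2],q[3],q[0]])
def go(p,yawdeg):
    o,R=toolR(); y=np.radians(yawdeg)
    T=Ro.from_matrix(np.array([[np.cos(y),np.sin(y),0],[np.sin(y),-np.cos(y),0],[0,0,-1]]))
    d=R.inv().apply(np.array(p)-o['eef_pos'])*100; r=(R.inv()*T).as_rotvec()
    print('t',o['time_s'],'pos',o['eef_pos'].round(4),'gap',round(o['finger_gap'],4),'F',o['force'].round(2)); print('shift cm',d.round(2).tolist(),'turn',r.round(3).tolist())
def yaw():
    o,R=toolR(); x=R.as_matrix()[:,0]; return np.degrees(np.arctan2(x[1],x[0]))
E
python3 - <<'E'
from h import *
go([.548,-.2,.26],58.5)
E
```

```text
t 0.15 pos [ 0.2695 -0.5911  0.2308] gap 0.0851 F [ 0.49  0.57 -0.58]
shift cm [-24.04, -41.56, -2.89] turn [-0.001, 0.001, -2.164]
```

Call:
servo_tool(series=[[[-24,-41.6,-2.9],[0,0,-2.16],-1],[[-24,-41.6,-2.9],[0,0,-2.16],-1],[[-24,-41.6,-2.9],[0,0,-2.16],-1],[[-24,-41.6,-2.9],[0,0,-2.16],-1],[[-24,-41.6,-2.9],[0,0,-2.16],-1]])

```text
time_s: 0.65
eef_pos: [0.4152, -0.3864, 0.2463]
tcp_rot: [-0.0, 0.981, -0.192, -0.0]
force: [0.2, 0.2, -1.1]
finger_gap: 0.0855
```

```bash
python3 - <<'E'
from h import *
go([.548,-.2,.26],58.5)
print(bot.observe()['qpos'])
E
```

```text
t 0.65 pos [ 0.4152 -0.3864  0.2463] gap 0.0855 F [ 0.19  0.23 -1.05]
shift cm [5.26, -22.28, -1.36] turn [-0.0, -0.0, -1.408]
[-8.03182850e-01  3.49406980e-01  1.77191984e+00  4.22362091e-04
  1.02058269e+00 -4.16266112e-01]
```

Call:
servo_tool(series=[[[5.3,-22.3,-1.4],[0,0,-1.408],-1],[[5.3,-22.3,-1.4],[0,0,-1.408],-1],[[5.3,-22.3,-1.4],[0,0,-1.408],-1],[[5.3,-22.3,-1.4],[0,0,-1.408],-1],[[5.3,-22.3,-1.4],[0,0,-1.408],-1]])

```text
time_s: 1.15
eef_pos: [0.55, -0.197, 0.2605]
tcp_rot: [-0.0, 0.983, 0.181, 0.0]
force: [0.2, -0.2, 0.3]
finger_gap: 0.0852
```

```bash
python3 - <<'E'
from h import *
go([.548,-.2,.26],58.5)
E
```

```text
t 1.15 pos [ 0.55   -0.197   0.2605] gap 0.0852 F [ 0.17 -0.25  0.3 ]
shift cm [-0.29, 0.21, 0.05] turn [-0.0, -0.001, -0.656]
```

Call:
servo_tool(series=[[[-0.3,0.2,0],[0,0,-0.656],-1],[[-0.3,0.2,0],[0,0,-0.656],-1],[[-0.3,0.2,0],[0,0,-0.656],-1],[[-0.3,0.2,0],[0,0,-0.656],-1],[[-0.3,0.2,0],[0,0,-0.656],-1]])

```text
time_s: 1.65
eef_pos: [0.5478, -0.1998, 0.2603]
tcp_rot: [-0.0, 0.871, 0.491, 0.0]
force: [-0.2, -0.2, 0.0]
finger_gap: 0.0855
```

```bash
python3 - <<'E'
from h import *
go([.548,-.2,.26],58.5)
snap('wrist','wrist1.png'); c=Cam('wrist1.png'); print(c.o, c.R)
for p in [(.5484,-.1997,.112),(.5979,-.2320,.078)]: print(c.pr(p))
E
```

```text
t 1.65 pos [ 0.5478 -0.1998  0.2603] gap 0.0855 F [-0.19 -0.18  0.03]
shift cm [-0.0, 0.03, 0.03] turn [-0.0, -0.001, 0.006]
[ 0.48143672 -0.15940992  0.40240281] [[ 5.18428878e-01  8.55120461e-01  7.04557700e-04]
 [ 8.13330189e-01 -4.93347023e-01  3.08387288e-01]
 [ 2.64055871e-01 -1.59303837e-01 -9.51260629e-01]]
[330.51748956 184.6856394 ]
[328.7687077  227.06483409]
```

View pics/wrist1.png

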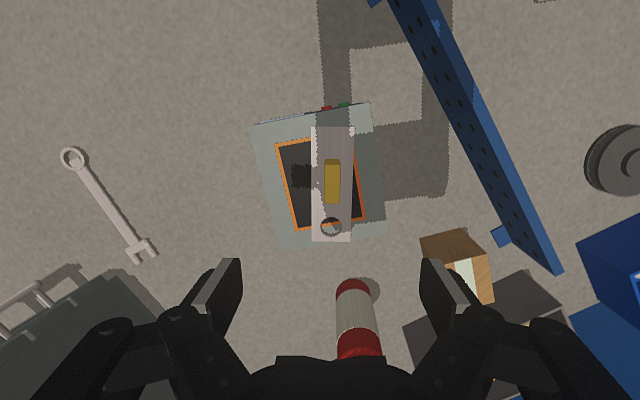

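The wrist view shows the plate aligned with the image vertical. The yellow block is at about (332,181), the eye at (331,226), and the outline corners are near (276,146), (297,231) and (365,218).

```bash
python3 - <<'E'
from h import *
c=Cam('wrist1.png')
cv2.imwrite('pics/w1c.png',cv2.resize(c.im[95:255,240:400,::-1],None,fx=3.7,fy=3.7,interpolation=cv2.INTER_CUBIC))
E
```

```text
(no output)
```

View pics/w1c.png

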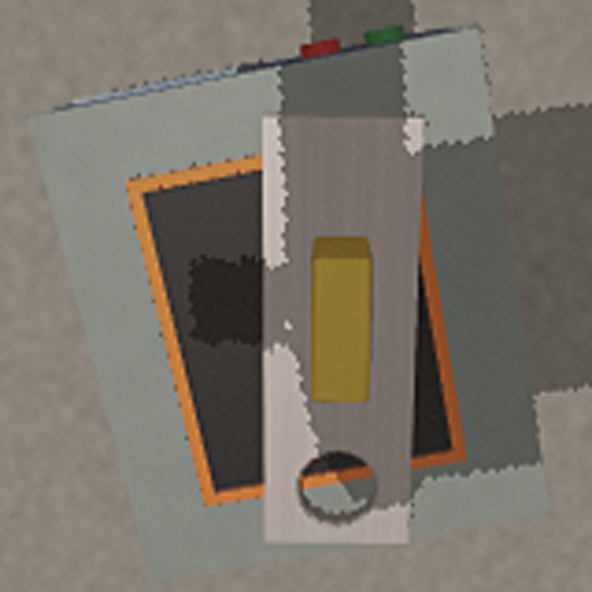

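```bash
python3 - <<'E'
from h import *
c=Cam('wrist1.png')
g=lambda x,y,z:c.at(240+(x+.5)/3.7-.5,95+(y+.5)/3.7-.5,z)[:2]
def ang(d): return np.degrees(np.arctan2(d[1],d[0])).round(1)
n=np.linalg.norm
B=[g(*p,.112) for p in [(313,258),(371,258),(368,401),(311,401)]]
print('block',np.mean(B,0),ang(B[2]-B[1]),ang(B[3]-B[0]),n(B[2]-B[1]),n(B[1]-B[0]))
P=[g(*p,.078) for p in [(263,116),(424,118),(409,544),(264,543)]]
print('plate',np.mean(P,0),ang(P[2]-P[1]),ang(P[3]-P[0]),n(P[2]-P[1]),n(P[1]-P[0]))
print('eye',g(338,486,.078), 'plate->grip',np.mean(P,0)-.012*np.array([np.cos(np.radians(-31.5)),np.sin(np.radians(-31.5))]))
O=[g(*p,.07) for p in [(127,185),(207,506),(466,460)]]
print('outl',(O[0]+O[2])/2,ang(O[1]-O[0]),ang(O[2]-O[1])-90,n(O[1]-O[0]),n(O[2]-O[1]))
S=[g(*p,.07) for p in [(28,116),(480,27),(549,512),(152,582)]]
print('scan',np.mean(S,0),ang(S[3]-S[0]),ang(S[2]-S[1]),n(S[3]-S[0]),n(S[0]-S[1]))
E
```

```text
block [ 0.5484833  -0.19837687] -31.9 -32.4 0.038908255710787744 0.014967730158485527
plate [ 0.55933492 -0.20506932] -31.9 -32.2 0.13000246807701546 0.04469057733761477
eye [ 0.59807507 -0.22915285] plate->grip [ 0.54910324 -0.19879934]
outl [ 0.5514553 -0.2132154] -20.2 -20.400000000000006 0.10291174466290448 0.08301429369571847
scan [ 0.55084143 -0.2127928 ] -20.5 -20.6 0.1498903942626173 0.12981820314425171
```

```bash
python3 - <<'E'
from h import *
go([.549,-.1986,.085],57.9)
E
```

```text
t 1.7 pos [ 0.5478 -0.1999  0.2603] gap 0.0856 F [-0.04 -0.17 -0.11]
shift cm [0.16, 0.05, 17.53] turn [-0.0, -0.001, 0.018]
```

Call:
servo_tool(series=[[[0.16,0.05,5],[0,0,0.018],-1],[[0.16,0.05,10],[0,0,0.018],-1],[[0.16,0.05,14],[0,0,0.018],-1],[[0.16,0.05,17.5],[0,0,0.018],-1],[[0.16,0.05,17.5],[0,0,0.018],-1]], force=60)

```text
time_s: 2.2
eef_pos: [0.5461, -0.1974, 0.0812]
tcp_rot: [-0.003, 0.875, 0.483, -0.002]
force: [0.3, 0.7, 0.6]
finger_gap: 0.0855
```

```bash
python3 - <<'E'
from h import *
go([.549,-.1986,.085],57.9)
snap('wrist','wrist2.png')
E
```

```text
t 2.2 pos [ 0.5461 -0.1974  0.0812] gap 0.0855 F [0.35 0.72 0.6 ]
shift cm [0.05, 0.31, -0.38] turn [-0.008, 0.0, -0.002]
```

View pics/wrist2.png

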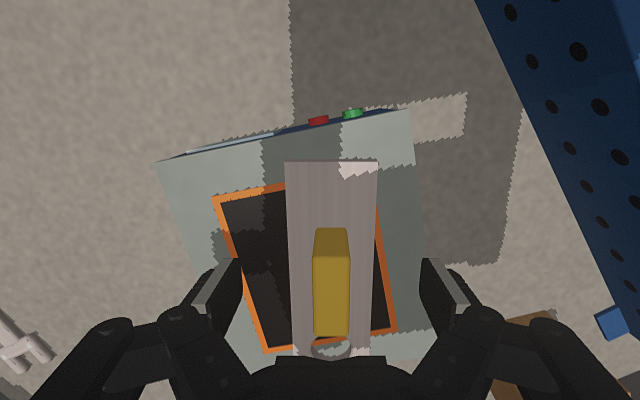

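The block is centred between the fingers (331,283). I'll let the arm settle with a small correction before closing.

Call:
servo_tool(series=[[[0.05,0.31,-0.38],[-0.008,0,0],-1],[[0.05,0.31,-0.38],[-0.008,0,0],-1],[[0.05,0.31,-0.38],[-0.008,0,0],-1]])

```text
time_s: 2.55
eef_pos: [0.5516, -0.1997, 0.0895]
tcp_rot: [0.003, 0.875, 0.483, 0.002]
force: [0.1, 0.4, 0.4]
finger_gap: 0.0852
```

```bash
python3 - <<'E'
from h import *
go([.549,-.1986,.085],57.9)
E
```

```text
t 2.55 pos [ 0.5516 -0.1997  0.0895] gap 0.0852 F [0.05 0.45 0.38]
shift cm [-0.05, -0.28, 0.45] turn [0.006, -0.001, -0.002]
```

Call:
servo_tool(series=[[[-0.02,-0.1,0.2],[0,0,0],-1],[[-0.02,-0.1,0.2],[0,0,0],-1],[[-0.02,-0.1,0.2],[0,0,0],-1],[[-0.02,-0.1,0.2],[0,0,0],-1],[[-0.02,-0.1,0.2],[0,0,0],-1]])

```text
time_s: 3.05
eef_pos: [0.5507, -0.1993, 0.0875]
tcp_rot: [0.003, 0.875, 0.483, 0.002]
force: [-0.3, 0.3, 0.0]
finger_gap: 0.0853
```

```bash
python3 - <<'E'
from h import *
go([.549,-.1986,.085],57.9); print(bot.observe()['joint_vel'])
E
```

```text
t 3.05 pos [ 0.5507 -0.1993  0.0875] gap 0.0853 F [-0.34  0.32  0.01]
shift cm [-0.03, -0.18, 0.25] turn [0.006, -0.001, -0.002]
[ 2.44948981e-04  1.10347161e-03 -1.54780216e-03  1.88805932e-03
  2.50262680e-05 -1.48008635e-05]
```

Call:
servo_tool(series=[[[-0.03,-0.18,0.25],[0.006,0,0],-1],[[-0.03,-0.18,0.25],[0.006,0,0],-1],[[-0.03,-0.18,0.25],[0.006,0,0],1],[[-0.03,-0.18,0.25],[0.006,0,0],1],[[-0.03,-0.18,0.25],[0.006,0,0],1]])

```text
time_s: 3.55
eef_pos: [0.549, -0.1987, 0.085]
tcp_rot: [-0.0, 0.875, 0.483, 0.0]
force: [0.0, -0.7, 0.3]
finger_gap: 0.0439
```

```bash
python3 - <<'E'
from h import *
go([.549,-.1986,.085],57.9)
E
```

```text
t 3.55 pos [ 0.549  -0.1987  0.085 ] gap 0.0439 F [ 0.03 -0.73  0.32]
shift cm [0.0, -0.0, -0.0] turn [0.0, -0.001, -0.002]
```

Call:
servo_tool(series=[[[0,0,0],[0,0,0],1],[[0,0,0],[0,0,0],1],[[0,0,0],[0,0,0],1],[[0,0,0],[0,0,0],1],[[0,0,0],[0,0,0],1]])

```text
time_s: 4.05
eef_pos: [0.5491, -0.1987, 0.0851]
tcp_rot: [0.0, 0.875, 0.483, 0.0]
force: [-1.0, 0.5, 4.8]
finger_gap: 0.0152
```

```bash
python3 - <<'E'
from h import *
go([.549,-.1986,.26],57.9)
E
```

```text
t 4.05 pos [ 0.5491 -0.1987  0.0851] gap 0.0152 F [-1.01  0.53  4.82]
shift cm [0.01, -0.0, -17.49] turn [0.0, -0.001, -0.002]
```

Call:
servo_tool(series=[[[0,0,-2],[0,0,0],1],[[0,0,-6],[0,0,0],1],[[0,0,-10],[0,0,0],1],[[0,0,-14],[0,0,0],1],[[0,0,-16],[0,0,0],1]])

```text
time_s: 4.55
eef_pos: [0.5498, -0.199, 0.2483]
tcp_rot: [0.001, 0.875, 0.483, 0.001]
force: [-0.0, -0.5, -3.0]
finger_gap: 0.0153
```

```bash
python3 - <<'E'
from h import *
go([.522,.35,.25],57.9)
E
```

```text
t 4.55 pos [ 0.5498 -0.199   0.2483] gap 0.0153 F [-0.02 -0.46 -3.04]
shift cm [44.98, -31.6, -0.23] turn [0.004, -0.001, -0.002]
```

Call:
servo_tool(series=[[[2.5,-1.7,0],[0,0,0],1],[[6,-4.2,0],[0,0,0],1],[[9.5,-6.7,0],[0,0,0],1],[[13,-9.1,0],[0,0,0],1],[[16.5,-11.6,0],[0,0,0],1]])

```text
time_s: 5.05
eef_pos: [0.5389, 0.0039, 0.2478]
tcp_rot: [0.001, 0.876, 0.483, 0.001]
force: [0.5, 0.1, -2.9]
finger_gap: 0.0149
```

Call:
servo_tool(series=[[[3.5,-2.5,0],[0,0,0],1],[[7,-4.9,0],[0,0,0],1],[[10.5,-7.4,0],[0,0,0],1],[[14,-9.8,0],[0,0,0],1],[[17,-11.9,0],[0,0,0],1]])

```text
time_s: 5.55
eef_pos: [0.5282, 0.2132, 0.2472]
tcp_rot: [0.001, 0.875, 0.483, 0.001]
force: [0.6, -0.1, -3.4]
finger_gap: 0.0149
```

```bash
python3 - <<'E'
from h import *
go([.522,.35,.25],57.9)
E
```

```text
t 5.55 pos [0.5282 0.2132 0.2472] gap 0.0149 F [ 0.55 -0.11 -3.41]
shift cm [11.25, -7.81, -0.29] turn [0.003, -0.001, -0.001]
```

Call:
servo_tool(series=[[[3,-2.1,0],[0,0,0],1],[[4.5,-3.2,0],[0,0,0],1],[[4.5,-3.2,0],[0,0,0],1],[[4.5,-3.2,0],[0,0,0],1],[[4.5,-3.2,0],[0,0,0],1]])

```text
time_s: 6.05
eef_pos: [0.5249, 0.2675, 0.2469]
tcp_rot: [0.001, 0.875, 0.483, 0.001]
force: [-1.0, -0.5, -3.6]
finger_gap: 0.015
```

```bash
python3 - <<'E'
from h import *
go([.522,.35,.25],57.9); print(yaw())
snap('wrist','wrist3.png')
E
```

```text
t 6.05 pos [0.5249 0.2675 0.2469] gap 0.015 F [-1.01 -0.53 -3.56]
shift cm [6.83, -4.64, -0.33] turn [0.003, 0.0, -0.002]
57.79607779634391
```

View pics/wrist3.png

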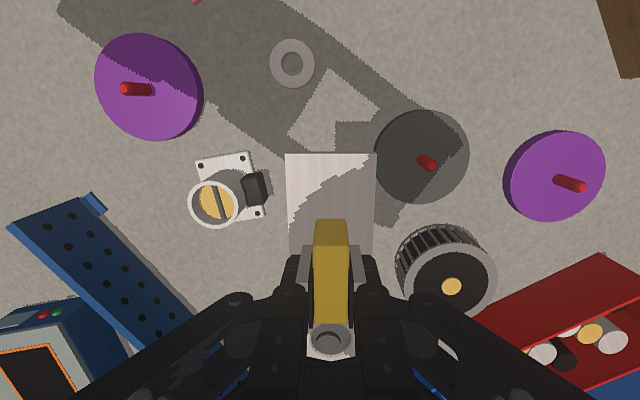

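The dark stand is at about (421,157) with the post running from its top near (431,163) to its base near (421,156). The held plate's far edge runs from (285,154) to (377,154), its eye is at (329,338), and the throttle is at (228,190).

```bash
python3 - <<'E'
from h import *
c=Cam('wrist3.png')
a=cv2.resize(c.im[100:220,360:480,::-1],None,fx=3.3,fy=3.3,interpolation=cv2.INTER_CUBIC)
b=cv2.resize(c.im[140:260,170:290,::-1],None,fx=3.3,fy=3.3,interpolation=cv2.INTER_CUBIC)
cv2.imwrite('pics/w3c.png',np.hstack([a,b]))
cv2.imwrite('pics/w3p.png',cv2.resize(c.im[140:370,270:390,::-1],None,fx=2.6,fy=2.6,interpolation=cv2.INTER_CUBIC))
E
```

```text
(no output)
```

View pics/w3c.png

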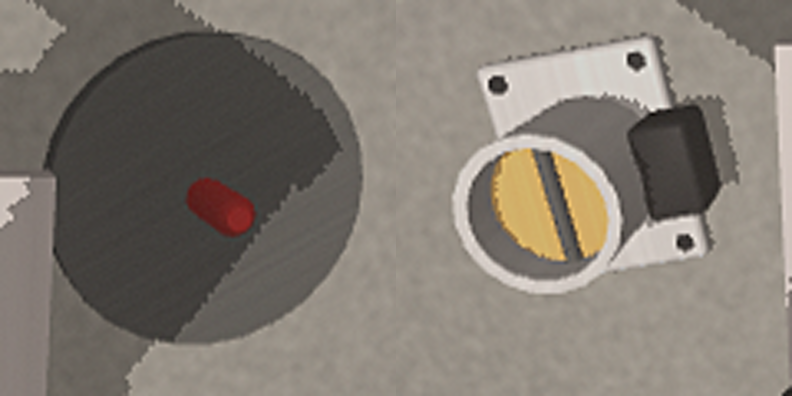

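View pics/w3p.png

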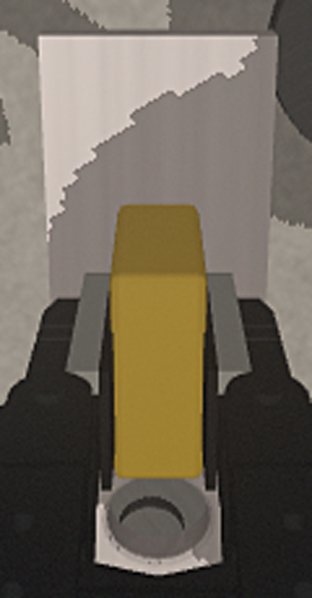

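```bash
python3 - <<'E'
from h import *
c=Cam('wrist3.png')
def ang(d): return np.degrees(np.arctan2(d[1],d[0])).round(1)
n=np.linalg.norm
g=lambda x,y,z:c.at(360+(x+.5)/3.3-.5,100+(y+.5)/3.3-.5,z)[:2]
t=lambda x,y,z:c.at(170+(x-396+.5)/3.3-.5,140+(y+.5)/3.3-.5,z)[:2]
p=lambda x,y,z:c.at(270+(x+.5)/2.6-.5,140+(y+.5)/2.6-.5,z)[:2]
print('post top',g(238,217,.06),'base',g(203,195,.02))
# circle fit to rim
from scipy.optimize import least_squares
pts=np.array([g(*q,.02) for q in [(362,175),(350,237),(313,293),(260,329),(195,343),(290,52),(335,97),(355,140),(150,335)]])
s=least_squares(lambda v:np.hypot(*(pts-v[:2]).T)-v[2],[.57,.37,.058]).x; print('foot',s)
T=[t(*q,.01) for q in [(482,70),(660,37),(710,257)]]
print('thr',(T[0]+T[2])/2,ang(T[1]-T[0]),ang(T[2]-T[1]),n(T[1]-T[0]),n(T[2]-T[1]))
print('thr barrel top',t(538,214.5,.07))
z=.2469-.007
a,b=p(38,34,z),p(279,34,z); e=p(159,520,z)
print('plate far corners',a,b,n(a-b),ang(b-a),'eye',e,'dist',n(e-(a+b)/2))
o,R=toolR(); print('eye in tool',R.inv().apply(np.r_[e,z]-o['eef_pos']), 'corner mid', R.inv().apply(np.r_[(a+b)/2,z]-o['eef_pos']))
E
```

```text
post top [0.57498857 0.36587177] base [0.57492426 0.36556693]
foot [0.57668189 0.36640511 0.05598088]
thr [0.48446204 0.14320249] 68.1 -24.0 0.06912104829998439 0.08875893524768325
thr barrel top [0.48275191 0.14204504]
plate far corners [0.4678681  0.27745694] [0.49181113 0.31538292] 0.0448513988337378 57.7 eye [0.57439349 0.23688328] dist 0.11173651327799851
eye in tool [0.00051447 0.05799802 0.00725596] corner mid [ 0.00045416 -0.05373808  0.00695619]
```

```bash
python3 - <<'E'
from h import *
go([.5255,.3961,.13],57.9)
E
```

```text
t 6.1 pos [0.525  0.2674 0.247 ] gap 0.0151 F [-0.14 -0.25 -3.38]
shift cm [10.91, -6.86, 11.68] turn [0.003, -0.0, -0.002]
```

Call:
servo_tool(series=[[[2.5,-1.6,0],[0,0,0],1],[[5.5,-3.5,0],[0,0,0],1],[[8.5,-5.4,1],[0,0,0],1],[[10.9,-6.86,4],[0,0,0],1],[[10.9,-6.86,7],[0,0,0],1]])

```text
time_s: 6.6
eef_pos: [0.526, 0.3988, 0.1765]
tcp_rot: [0.001, 0.875, 0.483, 0.002]
force: [0.6, 0.8, -3.9]
finger_gap: 0.015
```

```bash
python3 - <<'E'
from h import *
go([.5255,.3961,.105],57.9)
E
```

```text
t 6.6 pos [0.526  0.3988 0.1765] gap 0.015 F [ 0.56  0.85 -3.92]
shift cm [-0.28, 0.08, 7.15] turn [0.003, -0.003, -0.001]
```

Call:
servo_tool(series=[[[-0.2,0.06,2.5],[0,0,0],1],[[-0.2,0.06,5],[0,0,0],1],[[-0.2,0.06,7],[0,0,0],1],[[-0.2,0.06,7.15],[0,0,0],1],[[-0.2,0.06,7.15],[0,0,0],1]])

```text
time_s: 7.1
eef_pos: [0.5261, 0.3962, 0.1051]
tcp_rot: [0.001, 0.876, 0.483, 0.002]
force: [0.2, 0.5, -3.2]
finger_gap: 0.015
```

Call:
servo_tool(series=[[[0,0,0],[0,0,0],1],[[0,0,0],[0,0,0],1],[[0,0,0],[0,0,0],1],[[0,0,0],[0,0,0],1]])

```text
time_s: 7.5
eef_pos: [0.5264, 0.3964, 0.1058]
tcp_rot: [0.001, 0.876, 0.483, 0.002]
force: [-0.5, -0.3, -2.8]
finger_gap: 0.0153
```

```bash
python3 - <<'E'
from h import *
go([.5255,.3961,.085],57.9)
snap('wrist','wrist4.png')
E
```

```text
t 7.5 pos [0.5264 0.3964 0.1058] gap 0.0153 F [-0.52 -0.34 -2.78]
shift cm [-0.07, -0.06, 2.07] turn [0.003, -0.003, -0.002]
```

View pics/wrist4.png

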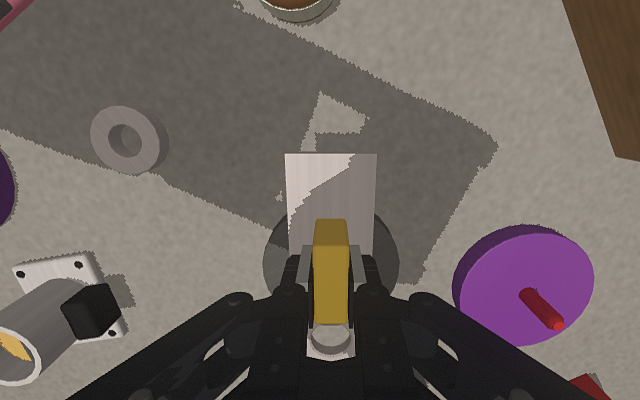

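The foot is symmetric about the plate (about x=331), so it is lined up. I'll lower it in stages and watch the force.

Call:
servo_tool(series=[[[-0.07,-0.06,1],[0.003,-0.003,0],1],[[-0.07,-0.06,2.5],[0.003,-0.003,0],1],[[-0.07,-0.06,4],[0.003,-0.003,0],1],[[-0.07,-0.06,4.5],[0.003,-0.003,0],1],[[-0.07,-0.06,4.5],[0.003,-0.003,0],1]])

```text
time_s: 8.05
eef_pos: [0.5247, 0.3955, 0.0588]
tcp_rot: [0.0, 0.876, 0.483, -0.001]
force: [0.1, 0.1, -3.3]
finger_gap: 0.0151
```

```bash
python3 - <<'E'
from h import *
go([.5255,.3961,.036],57.9)
snap('scene','scene5.png'); c=Cam('scene5.png')
cv2.imwrite('pics/s5c.png',cv2.resize(c.im[190:290,380:500,::-1],None,fx=5,fy=5,interpolation=cv2.INTER_CUBIC))
E
```

```text
t 8.05 pos [0.5247 0.3955 0.0588] gap 0.0151 F [ 0.12  0.08 -3.29]
shift cm [0.1, 0.03, 2.28] turn [-0.001, 0.002, -0.002]
```

View pics/s5c.png

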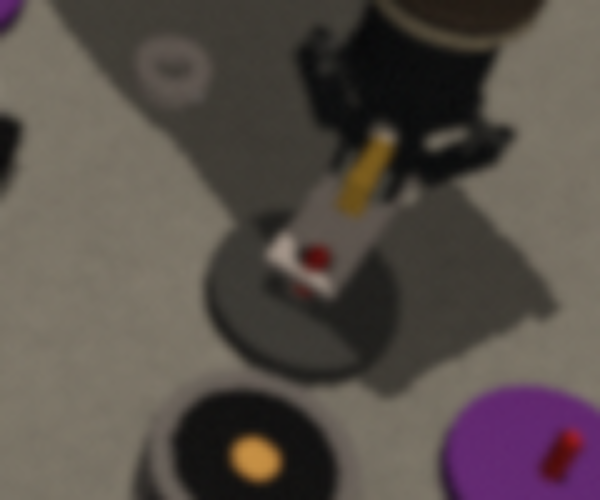

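The red post shows through the eye at about (316,258) in the crop, so it is threaded. Lateral force is about zero. Continuing down.

Call:
servo_tool(series=[[[0.05,0,0.8],[0,0.001,0],1],[[0.05,0,1.6],[0,0.001,0],1],[[0.05,0,2.1],[0,0.001,0],1],[[0.05,0,2.2],[0,0.001,0],1],[[0.05,0,2.2],[0,0.001,0],1]])

```text
time_s: 8.6
eef_pos: [0.5254, 0.3962, 0.0375]
tcp_rot: [-0.0, 0.876, 0.483, -0.0]
force: [-0.3, -0.6, -2.5]
finger_gap: 0.015
```

```bash
python3 - <<'E'
from h import *
go([.5255,.3961,.0355],57.9)
E
```

```text
t 8.6 pos [0.5254 0.3962 0.0375] gap 0.015 F [-0.26 -0.62 -2.46]
shift cm [-0.0, 0.01, 0.2] turn [-0.0, 0.0, -0.002]
```

Call:
servo_tool(series=[[[0,0,0.15],[0,0,0],1],[[0,0,0.2],[0,0,0],1],[[0,0,0.2],[0,0,0],1],[[0,0,0.2],[0,0,0],1]])

```text
time_s: 9.0
eef_pos: [0.5254, 0.3962, 0.0356]
tcp_rot: [-0.0, 0.876, 0.483, -0.0]
force: [-0.3, -0.8, -2.6]
finger_gap: 0.0149
```

Call:
servo_tool(series=[[[0,0,0.1],[0,0,0],1],[[0,0,0.15],[0,0,0],1],[[0,0,0.15],[0,0,0],1]])

```text
time_s: 9.3
eef_pos: [0.5255, 0.3963, 0.0351]
tcp_rot: [-0.0, 0.876, 0.483, 0.0]
force: [-4.1, -2.1, 12.7]
finger_gap: 0.0149
```

Call:
servo_tool(series=[[[0,0,-0.02],[0,0,0],1],[[0,0,-0.02],[0,0,0],-0.3],[[0,0,-0.02],[0,0,0],-1],[[0,0,-0.02],[0,0,0],-1],[[0,0,-0.02],[0,0,0],-1]])

```text
time_s: 9.8
eef_pos: [0.5256, 0.3963, 0.0353]
tcp_rot: [-0.0, 0.876, 0.483, 0.0]
force: [0.5, 0.4, -0.6]
finger_gap: 0.0719
```

Call:
servo_tool(series=[[[0,0,0],[0,0,0],-1],[[0,0,0],[0,0,0],-1],[[0,0,0],[0,0,0],-1],[[0,0,0],[0,0,0],-1]])

```text
time_s: 10.2
eef_pos: [0.5256, 0.3964, 0.0353]
tcp_rot: [-0.0, 0.876, 0.483, 0.0]
force: [0.6, 0.6, 0.7]
finger_gap: 0.0853
```

```bash
python3 - <<'E'
from h import *
go([.5255,.3961,.15],57.9)
E
```

```text
t 10.2 pos [0.5256 0.3964 0.0353] gap 0.0853 F [0.64 0.59 0.67]
shift cm [-0.02, 0.01, -11.47] turn [-0.0, -0.0, -0.002]
```

Call:
servo_tool(series=[[[0,0,-2],[0,0,0],-1],[[0,0,-6],[0,0,0],-1],[[0,0,-10.5],[0,0,0],-1],[[0,0,-15],[0,0,0],-1],[[0,0,-19],[0,0,0],-1]])

```text
time_s: 10.7
eef_pos: [0.5256, 0.3963, 0.2276]
tcp_rot: [-0.0, 0.876, 0.483, 0.001]
force: [0.5, 0.2, -0.4]
finger_gap: 0.0855
```

```bash
python3 - <<'E'
from h import *
snap('scene','scene6.png'); c=Cam('scene6.png')
a=cv2.resize(c.im[190:290,380:500,::-1],(480,400),interpolation=cv2.INTER_CUBIC)
snap('wrist','wrist6.png'); print(bot.observe()['eef_pos'])
d=Cam('wrist6.png')
cv2.imwrite('pics/s6c.png',a)
E
```

```text
[0.52797458 0.39801417 0.23147526]
```

View pics/s6c.png

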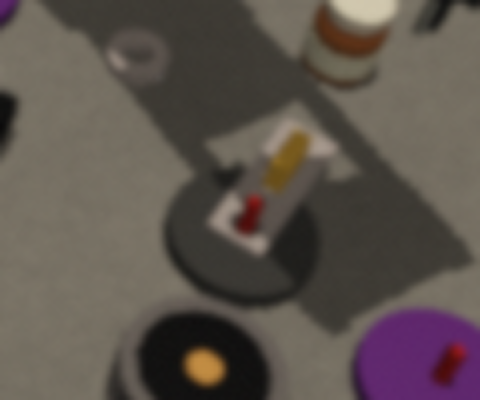

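View pics/wrist6.png

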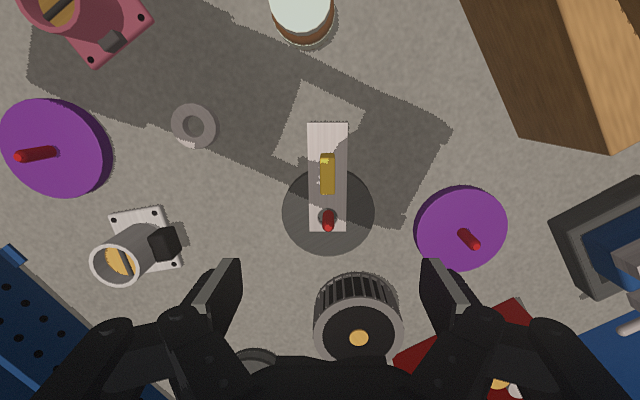

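The plate is flat on the foot with the red post (328,220) through its eye. Next is the throttle.

```bash
python3 - <<'E'
from h import *
c=Cam('wrist6.png'); cv2.imwrite('pics/w6c.png',cv2.resize(c.im[110:260,270:390,::-1],None,fx=4,fy=4,interpolation=cv2.INTER_CUBIC))
go([.4835,.1428,.22],-23)
E
```

```text
t 10.8 pos [0.528  0.398  0.2315] gap 0.0855 F [ 0.32  0.47 -0.93]
shift cm [-23.97, 9.84, 0.98] turn [-0.003, -0.01, 1.41]
```

View pics/w6c.png

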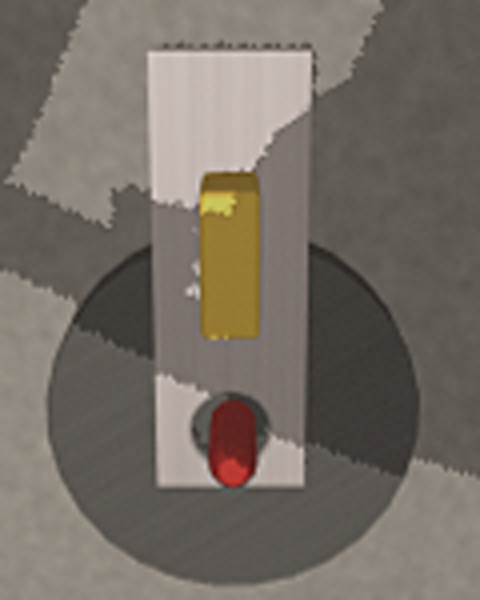

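Call:
servo_tool(series=[[[-5,2,0],[0,0,0.15],-1],[[-9,3.7,0],[0,0,0.3],-1],[[-13,5.3,0],[0,0,0.45],-1],[[-17,7,0],[0,0,0.6],-1],[[-20,8.2,0.5],[0,0,0.75],-1]])

```text
time_s: 11.3
eef_pos: [0.4901, 0.183, 0.2252]
tcp_rot: [-0.002, 0.992, 0.126, 0.004]
force: [-0.5, 1.1, 0.1]
finger_gap: 0.0853
```

```bash
python3 - <<'E'
from h import *
go([.4835,.1428,.22],-23)
E
```

```text
t 11.3 pos [0.4901 0.183  0.2252] gap 0.0853 F [-0.46  1.07  0.05]
shift cm [-1.64, 3.73, 0.49] turn [-0.006, -0.008, 0.653]
```

Call:
servo_tool(series=[[[-1.6,3.7,0.4],[0,0,0.65],-1],[[-1.6,3.7,0.4],[0,0,0.65],-1],[[-1.6,3.7,0.4],[0,0,0.65],-1],[[-1.6,3.7,0.4],[0,0,0.65],-1],[[-1.6,3.7,0.4],[0,0,0.65],-1]])

```text
time_s: 11.8
eef_pos: [0.4837, 0.143, 0.2207]
tcp_rot: [-0.003, 0.98, -0.201, 0.003]
force: [0.6, 0.2, 0.5]
finger_gap: 0.0857
```

```bash
python3 - <<'E'
from h import *
go([.4835,.1428,.22],-23)
snap('wrist','wrist7.png'); c=Cam('wrist7.png'); print(c.o)
E
```

```text
t 11.8 pos [0.4837 0.143  0.2207] gap 0.0857 F [0.62 0.17 0.55]
shift cm [-0.01, 0.03, 0.07] turn [-0.008, -0.005, -0.003]
[0.51506172 0.21459882 0.36335097]
```

View pics/wrist7.png

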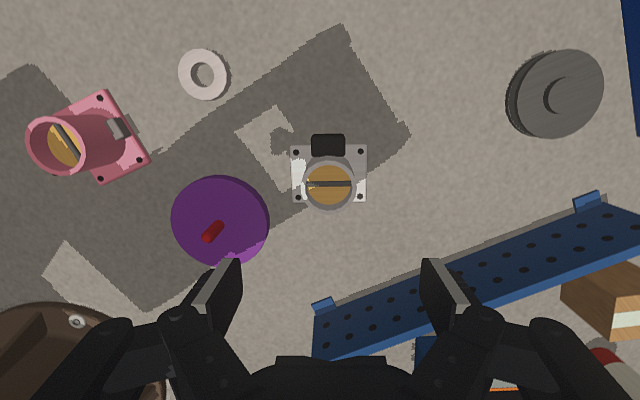

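```bash
python3 - <<'E'
from h import *
c=Cam('wrist7.png'); cv2.imwrite('pics/w7c.png',cv2.resize(c.im[120:220,280:380,::-1],None,fx=6,fy=6,interpolation=cv2.INTER_CUBIC))
E
```

```text
(no output)
```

View pics/w7c.png

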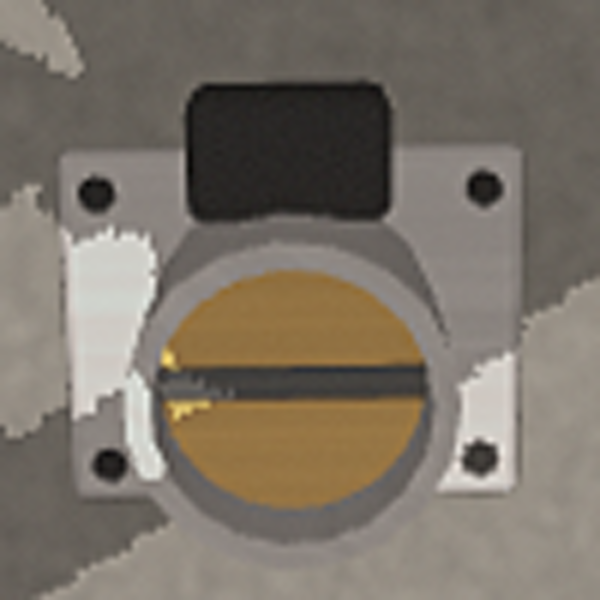

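```bash
python3 - <<'E'
from h import *
c=Cam('wrist7.png')
def ang(d): return np.degrees(np.arctan2(d[1],d[0])).round(1)
n=np.linalg.norm
g=lambda x,y,z:c.at(280+(x+.5)/6-.5,120+(y+.5)/6-.5,z)[:2]
T=[g(*p,.01) for p in [(60,150),(523,146),(515,492),(75,496)]]
print('fl',np.mean(T,0),ang(T[1]-T[0]),ang(T[2]-T[3]),ang(T[0]-T[3])-90,ang(T[1]-T[2])-90,n(T[1]-T[0]),n(T[1]-T[2]))
H=[g(*p,.01) for p in [(97,193),(485,188),(480,458),(110,464)]]
print('holes',np.mean(H,0),ang(H[1]-H[0]),ang(H[2]-H[3]))
print('rim',g((127+462)/2,(240+567)/2,.07))
E
```

```text
fl [0.48350101 0.14194503] -22.8 -22.8 -23.0 -22.5 0.0877737909932286 0.06890939330834388
holes [0.48322215 0.14145329] -22.5 -22.4
rim [0.48387977 0.14227806]
```

```bash
python3 - <<'E'
from h import *
go([.4836,.142,.026],-22.7)
E
```

```text
t 11.85 pos [0.4837 0.1431 0.2207] gap 0.0855 F [-0.34 -0.58  0.43]
shift cm [-0.07, 0.25, 19.47] turn [-0.008, -0.005, -0.009]
```

Call:
servo_tool(series=[[[-0.05,0.15,3],[-0.008,-0.005,-0.009],-1],[[-0.05,0.2,6],[-0.008,-0.005,-0.009],-1],[[-0.05,0.2,8],[-0.008,-0.005,-0.009],-1],[[-0.05,0.2,9],[-0.008,-0.005,-0.009],-1],[[-0.05,0.2,9],[-0.008,-0.005,-0.009],-1]])

```text
time_s: 12.35
eef_pos: [0.4824, 0.1417, 0.1296]
tcp_rot: [0.001, 0.981, -0.196, -0.001]
force: [0.3, 0.7, -0.1]
finger_gap: 0.0855
```

Call:
servo_tool(series=[[[0,0,0],[0,0,0],-1],[[0,0,0],[0,0,0],-1],[[0,0,0],[0,0,0],-1],[[0,0,0],[0,0,0],-1]])

```text
time_s: 12.75
eef_pos: [0.4828, 0.1418, 0.1302]
tcp_rot: [0.0, 0.981, -0.196, -0.0]
force: [0.2, 0.2, -0.0]
finger_gap: 0.0854
```

```bash
python3 - <<'E'
from h import *
go([.4836,.142,.026],-22.7)
E
```

```text
t 12.75 pos [0.4828 0.1418 0.1302] gap 0.0854 F [ 0.23  0.18 -0.02]
shift cm [0.08, -0.06, 10.42] turn [0.001, 0.001, 0.001]
```

Call:
servo_tool(series=[[[0.08,0,3],[0,0,0],-1],[[0.08,0,6],[0,0,0],-1],[[0.08,-0.03,8.5],[0,0,0],-1],[[0.08,-0.05,10],[0,0,0],-1],[[0.08,-0.05,10.4],[0,0,0],-1]])

```text
time_s: 13.25
eef_pos: [0.4829, 0.1418, 0.025]
tcp_rot: [0.001, 0.981, -0.196, -0.001]
force: [-0.0, 0.2, -0.1]
finger_gap: 0.0853
```

Call:
servo_tool(series=[[[0,0,-0.1],[0,0,0],-1],[[0,0,-0.1],[0,0,0],-1],[[0,0,-0.1],[0,0,0],-1]])

```text
time_s: 13.55
eef_pos: [0.4835, 0.1419, 0.0269]
tcp_rot: [0.0, 0.981, -0.196, -0.001]
force: [-0.4, -0.6, 0.2]
finger_gap: 0.0853
```

```bash
python3 - <<'E'
from h import *
go([.4836,.142,.026],-22.7)
snap('wrist','wrist8.png')
E
```

```text
t 13.55 pos [0.4835 0.1419 0.0269] gap 0.0853 F [-0.45 -0.63  0.2 ]
shift cm [0.0, -0.01, 0.09] turn [0.001, 0.001, 0.001]
```

View pics/wrist8.png

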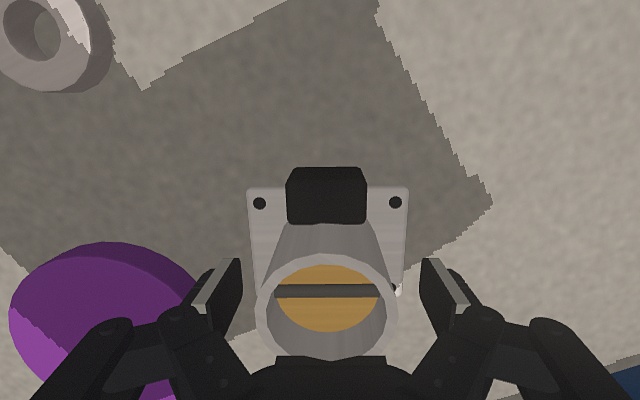

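The barrel, at about x=327, sits centred between the fingers. Closing now.

Call:
servo_tool(series=[[[0,0,0],[0,0,0],1],[[0,0,0],[0,0,0],1],[[0,0,0],[0,0,0],1],[[0,0,0],[0,0,0],1],[[0,0,0],[0,0,0],1]], force=60)

```text
time_s: 14.1
eef_pos: [0.4836, 0.1419, 0.0275]
tcp_rot: [0.0, 0.981, -0.196, -0.0]
force: [-3.9, 0.1, 14.7]
finger_gap: 0.0546
```

Call:
servo_tool(series=[[[0,0,0],[0,0,0],1],[[0,0,0],[0,0,0],1],[[0,0,0],[0,0,0],1]])

```text
time_s: 14.4
eef_pos: [0.4835, 0.1419, 0.0276]
tcp_rot: [0.0, 0.981, -0.196, -0.0]
force: [-1.6, 0.2, 3.5]
finger_gap: 0.055
```

```bash
python3 - <<'E'
from h import *
go([.4836,.142,.25],-22.7)
E
```

```text
t 14.4 pos [0.4835 0.1419 0.0276] gap 0.055 F [-1.62  0.17  3.45]
shift cm [-0.01, 0.01, -22.24] turn [0.001, 0.001, 0.001]
```

Call:
servo_tool(series=[[[0,0,-2],[0,0,0],1],[[0,0,-5],[0,0,0],1],[[0,0,-9],[0,0,0],1],[[0,0,-13],[0,0,0],1],[[0,0,-17],[0,0,0],1]])

```text
time_s: 14.9
eef_pos: [0.4831, 0.1419, 0.1988]
tcp_rot: [0.001, 0.981, -0.196, -0.001]
force: [1.1, 0.2, -5.0]
finger_gap: 0.0549
```

Call:
servo_tool(series=[[[0,0,-3],[0,0,0],1],[[0,0,-5],[0,0,0],1],[[0,0,-5],[0,0,0],1]])

```text
time_s: 15.2
eef_pos: [0.4844, 0.1422, 0.2511]
tcp_rot: [-0.0, 0.981, -0.196, 0.001]
force: [-0.0, 0.5, -6.0]
finger_gap: 0.0551
```

```bash
python3 - <<'E'
from h import *
go([.551,-.213,.25],-20.5)
snap('wrist','wrist9.png')
E
```

```text
t 15.2 pos [0.4844 0.1422 0.2511] gap 0.0551 F [-0.01  0.53 -6.03]
shift cm [19.82, 30.22, 0.12] turn [-0.001, -0.002, -0.037]
```

View pics/wrist9.png

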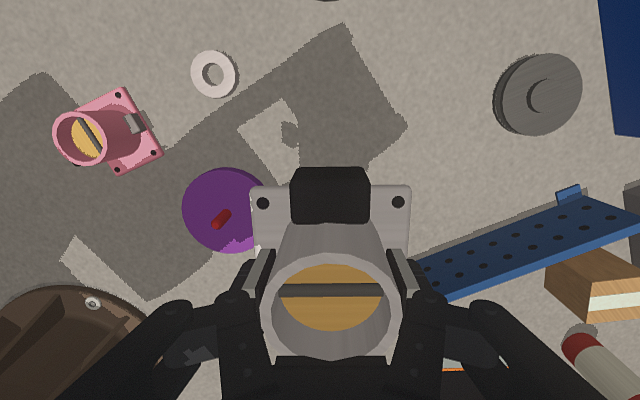

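The throttle is held level. Carrying it over the divider with its underside at about 0.22 m.

Call:
servo_tool(series=[[[1.6,2.5,0],[0,0,0],1],[[3.5,5.4,0],[0,0,-0.01],1],[[5.5,8.4,0],[0,0,-0.02],1],[[7.5,11.4,0],[0,0,-0.03],1],[[9.5,14.5,0],[0,0,-0.037],1]])

```text
time_s: 15.75
eef_pos: [0.5145, -0.0297, 0.2471]
tcp_rot: [0.0, 0.984, -0.178, -0.002]
force: [0.7, 0.8, -5.6]
finger_gap: 0.0546
```

Call:
servo_tool(series=[[[2,3,0],[0,0,0],1],[[4,6.1,0],[0,0,0],1],[[6,9.1,0],[0,0,0],1],[[7.5,11.4,0],[0,0,0],1],[[8.5,13,0],[0,0,0],1]])

```text
time_s: 16.25
eef_pos: [0.548, -0.1828, 0.2446]
tcp_rot: [0.0, 0.984, -0.178, -0.003]
force: [0.1, -0.4, -6.1]
finger_gap: 0.055
```

```bash
python3 - <<'E'
from h import *
go([.551,-.213,.25],-20.5)
E
```

```text
t 16.25 pos [ 0.548  -0.1828  0.2446] gap 0.055 F [ 0.13 -0.38 -6.1 ]
shift cm [1.34, 2.73, -0.55] turn [0.001, 0.006, -0.001]
```

Call:
servo_tool(series=[[[1,2,1.5],[0,0.003,0],1],[[1.34,2.73,4],[0,0.006,0],1],[[1.34,2.73,7],[0,0.006,0],1],[[1.34,2.73,8],[0,0.006,0],1],[[1.34,2.73,8],[0,0.006,0],1]])

```text
time_s: 16.75
eef_pos: [0.5491, -0.212, 0.1624]
tcp_rot: [0.0, 0.984, -0.178, -0.002]
force: [-0.3, -0.4, -5.3]
finger_gap: 0.0551
```

Call:
servo_tool(series=[[[0,0,0],[0,0,0],1],[[0,0,0],[0,0,0],1],[[0,0,0],[0,0,0],1]])

```text
time_s: 17.05
eef_pos: [0.5497, -0.212, 0.1635]
tcp_rot: [0.0, 0.984, -0.178, -0.001]
force: [0.4, 0.7, -5.3]
finger_gap: 0.055
```

```bash
python3 - <<'E'
from h import *
go([.551,-.213,.1085],-20.5)
snap('wrist','wrist10.png')
E
```

```text
t 17.05 pos [ 0.5497 -0.212   0.1635] gap 0.055 F [ 0.42  0.72 -5.3 ]
shift cm [0.18, 0.04, 5.5] turn [0.001, 0.003, -0.0]
```

View pics/wrist10.png

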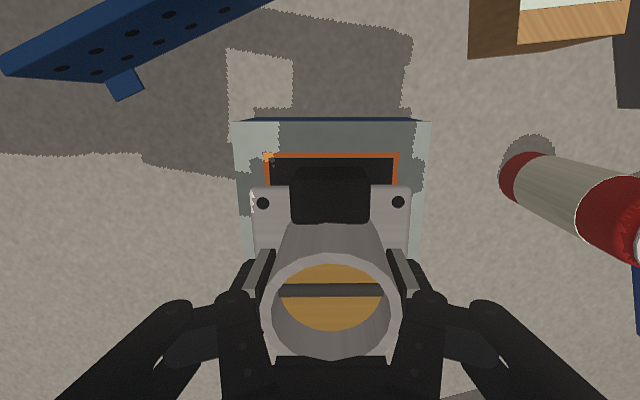

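The outline's +y edge runs from (265,153) to (398,153), parallel to the flange edge from (250,185) to (412,185). Checking the offsets.

```bash
python3 - <<'E'
from h import *
c=Cam('wrist10.png'); cv2.imwrite('pics/w10c.png',cv2.resize(c.im[110:230,225:440,::-1],None,fx=3.7,fy=3.7,interpolation=cv2.INTER_CUBIC))
E
```

```text
(no output)
```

View pics/w10c.png

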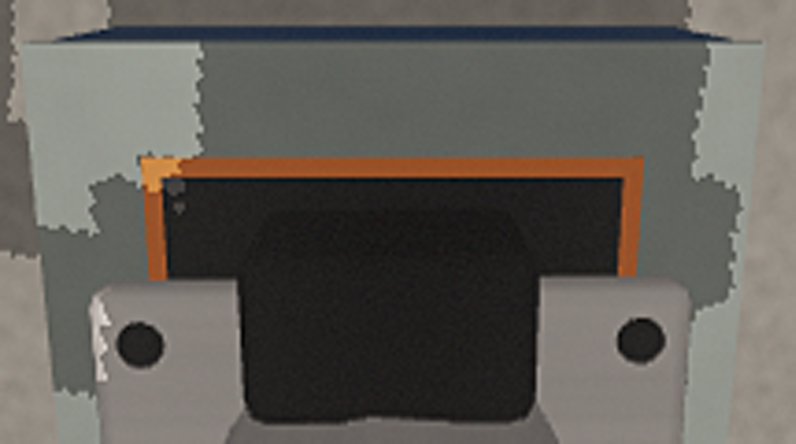

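```bash
python3 - <<'E'
from h import *
c=Cam('wrist10.png')
def ang(d): return np.degrees(np.arctan2(d[1],d[0])).round(2)
n=np.linalg.norm
g=lambda x,y,z:c.at(225+(x+.5)/3.7-.5,110+(y+.5)/3.7-.5,z)[:2]
def mid(a,b,off):
    d=(b-a)/n(b-a); left=np.array([-d[1],d[0]]); return (a+b)/2-left*off, ang(d), n(b-a)
print('outline',mid(g(139,156,.07),g(644,156,.07),.042))
print('scan',mid(g(21,42,.07),g(762,42,.07),.065))
print('flange',mid(g(91,281,.146),g(690,278,.146),.035))
print('holes',ang(g(640,340,.146)-g(139,345,.146)))
print('tcp',bot.observe()['eef_pos'])
E
```

```text
outline (array([ 0.55062005, -0.21267721]), np.float64(-20.55), np.float64(0.10436914352879353))
scan (array([ 0.55053902, -0.21279464]), np.float64(-20.56), np.float64(0.14854346883105546))
flange (array([ 0.55125955, -0.21157124]), np.float64(-20.24), np.float64(0.08675570771724848))
holes -19.92
tcp [ 0.54959617 -0.21202223  0.16339546]
```

Call:
servo_tool(series=[[[0.05,0.05,1.5],[0,0.003,0],1],[[0.05,0.05,3],[0,0.003,0],1],[[0.05,0.05,4],[0,0.003,0],1],[[0.05,0.05,4.5],[0,0.003,0],1],[[0.05,0.05,4.5],[0,0.003,0],1]])

```text
time_s: 17.6
eef_pos: [0.5496, -0.2126, 0.1181]
tcp_rot: [0.0, 0.984, -0.178, -0.0]
force: [0.4, 0.6, -4.4]
finger_gap: 0.0545
```

Call:
servo_tool(series=[[[0,0,0],[0,0,0],1],[[0,0,0],[0,0,0],1],[[0,0,0],[0,0,0],1]])

```text
time_s: 17.9
eef_pos: [0.5499, -0.2127, 0.1186]
tcp_rot: [0.0, 0.984, -0.178, -0.0]
force: [-1.1, -0.7, -4.7]
finger_gap: 0.0552
```

```bash
python3 - <<'E'
from h import *
go([.550,-.2129,.108],-20.5)
E
```

```text
t 17.9 pos [ 0.5499 -0.2127  0.1186] gap 0.0552 F [-1.1  -0.73 -4.68]
shift cm [0.02, 0.01, 1.06] turn [0.001, -0.0, -0.0]
```

Call:
servo_tool(series=[[[0.02,0.01,0.5],[0,0,0],1],[[0.02,0.01,0.9],[0,0,0],1],[[0.02,0.01,1],[0,0,0],1],[[0.02,0.01,1],[0,0,0],1],[[0.02,0.01,1],[0,0,0],1]])

```text
time_s: 18.4
eef_pos: [0.55, -0.2129, 0.1085]
tcp_rot: [0.0, 0.984, -0.178, -0.0]
force: [-0.3, 0.1, -5.2]
finger_gap: 0.0549
```

Call:
servo_tool(series=[[[0,0,0],[0,0,0],1],[[0,0,0],[0,0,0],1],[[0,0,0],[0,0,0],1],[[0,0,0],[0,0,0],1]])

```text
time_s: 18.8
eef_pos: [0.5501, -0.2129, 0.1086]
tcp_rot: [0.0, 0.984, -0.178, -0.0]
force: [0.4, 0.2, -5.2]
finger_gap: 0.0548
```

```bash
python3 - <<'E'
from h import *
go([.550,-.2129,.108],-20.5); print(bot.observe()['joint_vel'].round(4))
snap('wrist','wrist11.png'); snap('scene','scene11.png'); snap('top','top11.png')
w=Cam('wrist11.png').im; s=Cam('scene11.png').im; t=Cam('top11.png').im
z=lambda a:cv2.resize(a,(400,300),interpolation=cv2.INTER_CUBIC)
cv2.imwrite('pics/all11.png',np.vstack([np.hstack([z(w[110:350,170:490]),z(s[175:265,195:315])]),np.hstack([z(s[190:280,380:500]),z(t[140:230,130:250])])])[:,:,::-1])
E
```

```text
t 18.8 pos [ 0.5501 -0.2129  0.1086] gap 0.0548 F [ 0.36  0.17 -5.18]
shift cm [-0.01, 0.01, 0.06] turn [0.001, -0.0, -0.0]
[-0.0018  0.0008 -0.0004  0.0001 -0.0007 -0.0003]
```

View pics/all11.png

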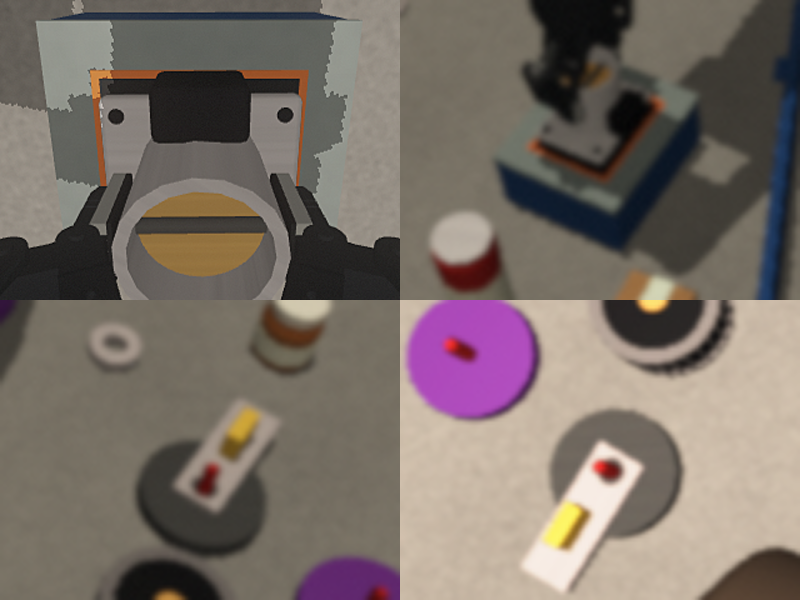

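The throttle is centred and square inside the orange outline, with its underside about 11 mm over the glass. The plate lies flat with the post through its eye.

```bash
python3 -c "
from workcell import bot
print(bot.hand_in()); print(bot.observe()['time_s'])"
```

```text
the job is handed in; nothing more can be done
None
the job is handed in; nothing more can be done
```

I handed the job in at about 19 s. The simulator gave no verdict, so what follows rests on my own last checks.

- **Setting plate:** I took it off the scanner, threaded its eye over the red post, set it on the foot and let go. Later views from all three cameras show it lying flat with the post through the eye.
- **Throttle body:** I gripped it by the barrel (gap about 55 mm) and carried it over the divider with its underside at about 0.22 m.
- **Final hold:** It is still and level, about 11 mm above the glass. That height comes from the gripper reading at grasp, assuming no slip, and was not measured directly. It measures within about 1.5 mm of the outline's centre and within about 0.6° of square, and the force reading shows only its own weight.

The scanner-centre measurements differed by about 2 mm: the top view put it at x 0.549 m and the wrist views at 0.551 m. I used the wrist value. The bystanders look undisturbed in the last pictures, but I did not measure their positions again. No check failed.

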